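Free a stuck liner from a centrifuge bucket

TASK

The white plastic liner is stuck in the steel centrifuge bucket: swing the hold-down arm well aside, to whichever side is free, then grip the liner by its rim, twist it until its tabs line up with the gaps between the bucket's lips and pull it out upwards. Stand it upright, mouth up, wholly on the round black drain mat in the steel tray, setting it down gently rather than dropping it, and let go. Leave the bottles, jar and dishes where they stand.

Things in the scene. Friction and masses are not known exactly. Their poses are not given: they have to be found in the camera images.
- liner_mid (a point): The liner: white plastic cup, 95 mm tall, outside diameter 84 mm, bore 68 mm (wall 8 mm), floor 6 mm thick, about 0.22 kg. This point is on its axis half-way up, 47.5 mm below its rim; z points out of its mouth. Three tabs on its rim lie at 0, 120 and 240 deg from its x axis. At the start it stands 31 mm out of the bucket, tabs 37 to 60 deg from the nearest gap, to either side.
- liner_tab (a point): The rim tab on the liner's x axis, its outer face. The three tabs stand out 8 mm, are 18 mm wide, and lie 1 to 9 mm below the rim. Straight beneath each tab, its top 42 mm below the rim, is an equal lug, caught under the bucket's lips at the start.
- bucket_mouth (a point): Centre of the steel bucket's mouth, level with its rim, 76 mm above the bench; z up. The bucket (outside diameter 114 mm) is fixed on a base plate 240 x 140 x 8 mm. Inward lips at its rim leave three gaps, 48 deg wide, centred at 0, 120 and 240 deg from x. The lugs pass when the tabs are within about 10 deg of the gaps' centres; elsewhere the liner rises 3 mm and is blocked.
- bucket_gap0 (a point): The middle of the gap between lips on bucket_mouth's x axis, at the rim, 50 mm from the axis. Three rubber-faced spring pads inside the bucket drag on it: about 10 to 18 N to pull it, up to 0.7 N m to turn it, until it is out. The liner's underside must rise 64 mm to leave the bucket.
- bucket_gap1 (a point): The same for the gap at 120 deg.
- bucket_gap2 (a point): The same for the gap at 240 deg.
- holdarm (a joint): Angle of the hold-down arm about its upright post, rad: 0 = over the middle of the bucket's mouth, towards -x of bucket_mouth; grows counter-clockwise seen from above, so its end goes to -y of bucket_mouth. Range -1.75 to 1.75; about 1 N at the knob moves it, and it stays where it is left. Well aside: beyond 1.1 or below -1.1. On one side the amber bottle is in the way.
- swing_knob (a point): Upright black knob on the hold-down arm, diameter 14 mm, 100 mm from the pivot; its top is 10 mm above this point and the arm's upper face 14 mm below it. The arm is flat, 16 mm wide, 8 mm thick, ends 13 mm beyond the knob and passes 5 mm above the liner's rim.
- swing_pivot (a point): Axis of the hold-down arm, at the arm's mid height, on a post of diameter 20 mm whose head (diameter 26 mm) ends 123 mm above the bench; it stands 90 mm from the bucket's axis, towards the +x of bucket_mouth.
- mat: Round black rubber drain mat, diameter 112 mm, 4 mm thick, fixed in the tray; origin at the centre of its underside, 4 mm above the bench; z up. The liner is to stand here.
- tray: Shallow steel tray, 256 x 240 mm, fixed, its wall 16 mm high, floor 4 mm above the bench; origin under its centre.
- dishes_mid (a point): Middle of a stack of culture dishes, diameter 90 mm, 90 mm high, loose in the tray. Leave alone.
- flask_mid (a point): Middle of a clear glass bottle, diameter 68 mm, 115 mm high, loose in the tray. Leave alone.
- tallbottle_mid (a point): Middle of a tall amber bottle, diameter 60 mm, 160 mm high, loose beside the stand. Leave alone.
- lowjar_mid (a point): Middle of a low white jar, diameter 60 mm, 70 mm high (lower than the arm), loose beside the stand on the side opposite to the amber bottle. Leave alone.
Mind the look-alikes: they are no part of the job. What is shaped like the part that bears liner_mid but pink is not meant.

How it is judged:
By the outcome, as a careful person would: the job done as asked, in the order asked, and still so for the second after the job is handed in, with the robot touching nothing.
It also fails if it takes over 64 s, if anything falls off the work surface, if the arm or the gripper's body presses on something with over 40 N, if the wrist force passes 120 N, or if a joint passes its speed limit or range.

ROBOT

A 6-joint arm with a two-finger parallel gripper is mounted at the origin on the work surface. World frame = base frame: x ahead of the robot, y to its left, z up, the work surface at z = 0. Lengths are in mm, angles in rad, forces in N, time in s.
With the tool pointing down it reaches from about 350 to 975 mm from the base axis. Payload 4.9 kg.
Tool frame: the origin (TCP) lies midway between the tips of the shut fingers; the grasp point (between the pads) lies 19 mm behind it; y points along the fingers, x is the direction in which the jaws open and shut, and the axes are right-handed (so a half turn about y gives the same grasp; the last joint's range is limited). The gripper opens to 85 mm and grips with 20 to 120 N. Pads are 22 mm wide; open, the fingers measure 114 mm over their backs; the gripper's body (76 mm by 85 mm) begins 54 mm behind the grasp point. The pads swing forward as they close: fully open they stand 13 mm farther back than shut.
Start: joints at [-1.252, 0.053, 1.613, -0, 1.476, -0.119], TCP at [264.96, -566.037, 231.304] pointing down, gripper open.
Joint ranges: [-3.01, 3.01], [-1.01, 2.22], [0.06, 2.58], [-1.02, 4.17], [0.09, 2.62], [-3.14, 3.14]. Speed limits (rad/s): [2.57, 2.57, 3.14, 3.14, 3.14, 3.14].

INTERFACE

Orientations are given as a rotation vector (axis times angle).
In Python, from station import state, get_image, get_calibration, sign_off gives the robot as it stands. The module is installed in compiled form; this text tells all that it offers.
- The arm moves only by the shell command python3 -m creep 'ROWS' [FORCE]. ROWS is JSON, a list of rows, each an object of numbers: "grip": the opening, from 0 (shut) to 1 (fully open); "tx", "ty", "tz": the shift along the world's x, y, z in cm; "twist": the turn about the world's z in rad. In form: [{"grip": .., "tx": .., "ty": .., "tz": .., "twist": ..}, ...]. A call has 1 to 10 rows; each row shifts and turns the commanded pose from where the row before left it; what a row does not reach is not made up. A row lasts 1/10 s, in which the tool goes at most 50 mm and 8.59 degrees, less where a joint would pass 70% of its speed; a pose out of reach is approached as far as the arm can. A call with a gripper value outside its range is refused whole. The fingers move at their own pace and stop on an object; FORCE is the grip in N (left out, the last holds). Time passes only in rows, so rows that do not move let the fingers close. It gives the time, the measured TCP pose, the force and the opening at its end, in the units of the state.
- state(): the state, without advancing time (a new reading comes with each control period).
- get_image(name): name is "scene" or "top" or "wrist"; returns the picture (480x640x3 uint8, red, green, blue); there is no depth.
- get_calibration(name): a dict with "fx", "fy", "cx", "cy" (pixels), "R" (3x3) and "t" (3): a world point X has camera coordinates R X + t; the wrist camera has in their place "T_tool_cam" (4x4, takes a point from camera to tool coordinates, whose origin is the TCP and whose axes are the tool frame's). Camera axes: x right, y down, z forward; pixel columns grow to the right and rows downward; lengths in mm; the calibration is good to about 2 mm. The wrist camera is an equidistant fisheye: a pixel r from the principal point sees the ray r / f radians off the axis. A picture is of the moment at which its call begins: read the wrist's pose just before it. get_calibration takes no time and is no camera call.
- sign_off(): hands the job in, once; it reports no verdict.
The state is a dict: "clock": time; "joints": joint angles; "dq": joint speeds; "joint_efforts": joint torques, N m; "eef_pos": TCP position; "ee_rot": TCP orientation; "contact_force": force on the tool from outside, world axes, zero at the start; "torque": the same for the moment, N m; "gripper_width": finger opening in mm.
Only numpy, scipy, OpenCV 4.12 (cv2) and the standard library are available. Lean on these libraries where they do the work, as an engineer would, in place of code of your own. Each camera call takes 0.05 s, during which the arm holds its last target. There are 200 camera calls.

## Working session

There is one attempt and no reset: what is moved stays moved. The work goes in short steps, Python scripts to look and compute and a shell command to move; the robot and the scene stay as the last step left them, time stands still between calls to the robot, and variables do not carry over. Pictures are saved under pics/ and viewed, about 8 in all and at most 12, crops included, and the job is handed in when it is done.

```bash
mkdir -p pics
cat > h.py <<'E'
import numpy as np, cv2
from station import state,get_image,get_calibration,sign_off
def ray(cam,u,v,T=None):
    c=get_calibration(cam);R=np.array(c["R"]);t=np.array(c["t"]).ravel()
    d=R.T@np.array([(u-c["cx"])/c["fx"],(v-c["cy"])/c["fy"],1]);return -R.T@t,d
def onz(cam,u,v,z):
    o,d=ray(cam,u,v);return o+d*(z-o[2])/d[2]
def proj(cam,X):
    c=get_calibration(cam);p=np.array(c["R"])@np.array(X,float)+np.array(c["t"]).ravel()
    return np.array([c["fx"]*p[0]/p[2]+c["cx"],c["fy"]*p[1]/p[2]+c["cy"]])
def wproj(X,s):
    from scipy.spatial.transform import Rotation as Ro
    c=get_calibration("wrist");T=np.array(c["T_tool_cam"])
    R=Ro.from_rotvec(s["ee_rot"]).as_matrix();p=R.T@(np.array(X,float)-s["eef_pos"])
    p=T[:3,:3].T@(p-T[:3,3]);th=np.arctan2(np.hypot(p[0],p[1]),p[2]);ph=np.arctan2(p[1],p[0])
    return np.array([c["cx"]+c["fx"]*th*np.cos(ph),c["cy"]+c["fy"]*th*np.sin(ph)])
def wz(u,v,z,s):
    from scipy.spatial.transform import Rotation as Ro
    c=get_calibration("wrist");T=np.array(c["T_tool_cam"])
    a=(u-c["cx"])/c["fx"];b=(v-c["cy"])/c["fy"];th=np.hypot(a,b);k=np.sin(th)/max(th,1e-9)
    d=T[:3,:3]@np.array([a*k,b*k,np.cos(th)]);R=Ro.from_rotvec(s["ee_rot"]).as_matrix()
    o=np.array(s["eef_pos"])+R@T[:3,3];d=R@d;return o+d*(z-o[2])/d[2]
def snap(cam,name):
    s=state();im=cv2.cvtColor(get_image(cam),cv2.COLOR_RGB2BGR);cv2.imwrite(f"pics/{name}.png",im);return im,s
E
python3 - <<'E'
from h import *
for c in("scene","top"): snap(c,c+"0"); k=get_calibration(c);print(c,np.round(-np.array(k["R"]).T@np.array(k["t"]).ravel()),k["fx"])
print(state());print(get_calibration("wrist"))
E
```

```text
scene [1381.  426.  811.] 579.6713683457419
top [ 377.  -30. 1024.] 483.21105394203863
{'clock': 0.1, 'joints': array([-1.25204220e+00,  5.32969325e-02,  1.61419425e+00, -2.24054151e-05,
        1.47600176e+00, -1.19006688e-01]), 'dq': array([ 0.00038036, -0.00186019, -0.00232433, -0.00040785,  0.0001654 ,
        0.00242802]), 'joint_efforts': array([ 3.00138026e-04, -3.94900811e+01, -3.71365178e+01, -9.20293201e-05,
        3.85876803e-03, -9.52222365e-06]), 'eef_pos': array([ 264.75288582, -565.51320244,  230.15975093]), 'ee_rot': array([-1.38385121,  0.88205705, -0.87961966]), 'contact_force': array([-0.43102121, -0.03946767,  0.32330453]), 'torque': array([-0.01393895, -0.01108069,  0.00281683]), 'gripper_width': 85.45827786391138}
{'fx': 371.64829954431775, 'fy': 371.64829954431775, 'cx': 321.47893106878666, 'cy': 246.52069134506422, 'T_tool_cam': array([[ 9.99999981e-01,  1.55467610e-05, -1.92191275e-04,
         1.61770548e-03],
       [ 1.86641214e-04, -3.28330712e-01,  9.44562814e-01,
        -1.43025132e+02],
       [-4.84174058e-05, -9.44562832e-01, -3.28330708e-01,
         8.47548214e+01],
       [ 0.00000000e+00,  0.00000000e+00,  0.00000000e+00,
         1.00000000e+00]])}
```

View pics/top0.png

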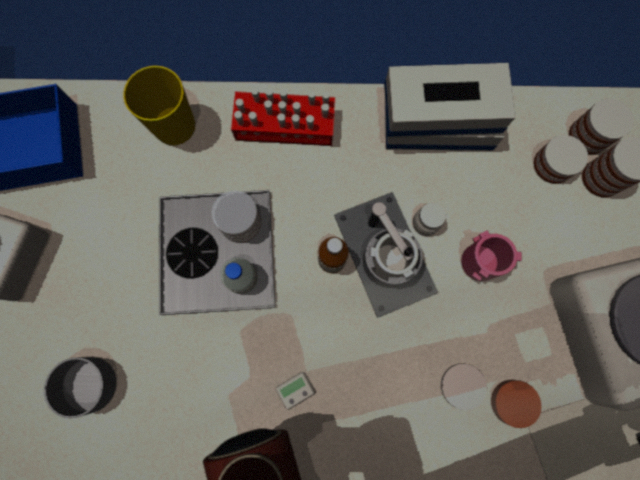

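View pics/scene0.png

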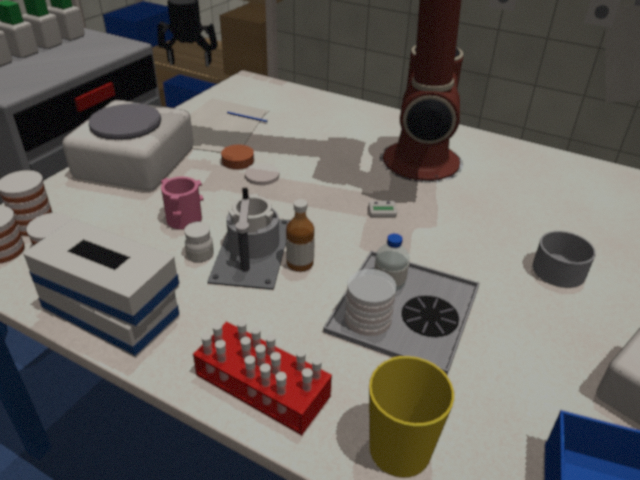

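Run:
```python
from h import *
im=cv2.imread("pics/top0.png")
a=cv2.resize(im[185:320,315:450],None,fx=4.4,fy=4.4,interpolation=cv2.INTER_CUBIC)
cv2.imwrite("pics/crop0.png",np.clip(a*1.4,0,255).astype(np.uint8))
for n,u,v,z in [("liner rim",396,252,107),("mat",192,253,8),("pivot",379,209,123),("knob",403,237,135),("jar",431,217,70),("amber",334,246,160),("dishes",235,213,90),("flask",234,270,115),("pink",495,255,95),
 ("tl",160,197,20),("tr",270,192,20),("br",275,307,20),("bl",161,314,20),("p1",337,214,8),("p2",392,195,8),("p3",437,291,8),("p4",381,316,8)]:
    print(n,np.round(onz("top",u,v,z)))
```

```text
liner rim [ 554. -184.  107.]
mat [564. 236.   8.]
pivot [ 635. -150.  123.]
knob [ 578. -193.  135.]
jar [ 635. -263.   70.]
amber [553. -62. 160.]
dishes [632. 134.  90.]
flask [513. 126. 115.]
pink [ 554. -379.   95.]
tl [684. 311.  20.]
tr [699.  73.  20.]
br [451.  53.  20.]
bl [433. 287.  20.]
p1 [655. -74.   8.]
p2 [ 701. -194.    8.]
p3 [ 491. -285.    8.]
p4 [ 437. -167.    8.]
```

View pics/crop0.png

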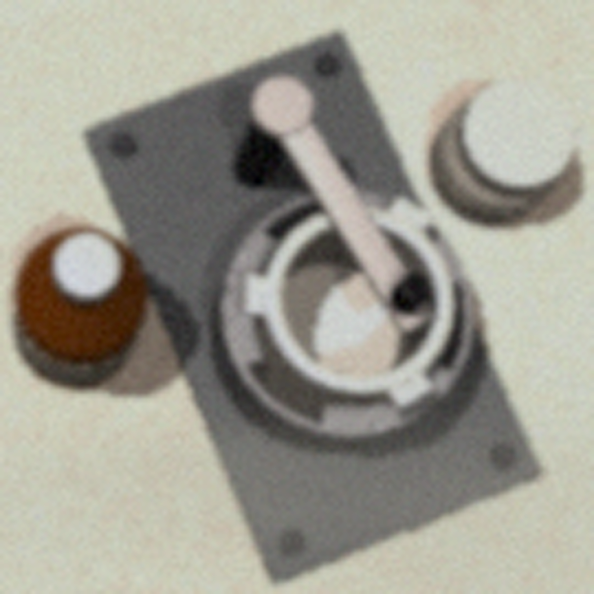

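Run:
```python
from h import *
from scipy.spatial.transform import Rotation as Ro
P=lambda u,v,z:onz("top",315+u/4.4,185+v/4.4,z)
piv=P(281,103,123);kn=P(412,290,144);L=P(357,299,107)
print("piv",piv,"knob",kn,np.linalg.norm((kn-piv)[:2]),np.degrees(np.arctan2(*(kn-piv)[1::-1])))
print("liner",L,"to pivot",np.linalg.norm((piv-L)[:2]),np.degrees(np.arctan2(*(piv-L)[1::-1])))
for u,v in[(256,294),(420,210),(410,397)]:
    t=P(u,v,106);print("tab",t,np.linalg.norm((t-L)[:2]),np.degrees(np.arctan2(*(t-L)[1::-1])))
c=P(350,315,76);print("bucket",c)
R=Ro.from_rotvec(state()["ee_rot"]).as_matrix();print(R.round(2),"x yaw",np.degrees(np.arctan2(R[1,0],R[0,0])))
```

```text
piv [ 636.54336603 -149.7472873   123.        ] knob [ 549.6725478  -201.25810434  144.        ] 100.99457080810976 -149.33380517988294
liner [ 552.49524898 -184.24649269  107.        ] to pivot 90.85307453202752 22.316664333414913
tab [ 554.1677731  -140.10241615  106.        ] 44.175749343351995 87.83022397360345
tab [ 593.28448686 -213.03230694  106.        ] 49.92379221298161 -35.21141512713884
tab [ 509.71035991 -206.66891229  106.        ] 48.3043645445385 -152.34216490839265
bucket [ 550.99741046 -186.15488588   76.        ]
[[ 0.42 -0.    0.91]
 [-0.91  0.    0.42]
 [-0.   -1.    0.  ]] x yaw -64.9180190699652
```

```bash
python3 -m creep '[{"grip":0.4,"tx":2.85,"ty":3.65},{"grip":0.4,"tx":2.85,"ty":3.65},{"grip":0.4,"tx":2.85,"ty":3.65},{"grip":0.4,"tx":2.85,"ty":3.65},{"grip":0.4,"tx":2.85,"ty":3.65},{"grip":0.4,"tx":2.85,"ty":3.65},{"grip":0.4,"tx":2.85,"ty":3.65},{"grip":0.4,"tx":2.85,"ty":3.65},{"grip":0.4,"tx":2.85,"ty":3.65},{"grip":0.4,"tx":2.85,"ty":3.65}]' 20
python3 -m creep '[{"grip":0.4,"tx":0},{"grip":0.4,"tx":0},{"grip":0.4,"tx":0}]'
python3 -c "
from h import *
im,s=snap('wrist','w1');print(s['eef_pos'],s['ee_rot'],wproj([550,-201,144],s),wproj([636,-150,123],s),wproj([552,-185,107],s))"
```

```text
[ 264.75288582 -565.51320244  230.15975093] [-1.38385121  0.88205705 -0.87961966] [  86.38970145 -186.83192356] [ 109.2667597  -225.21376804] [  93.64159659 -168.61176542]invalid input
invalid input
```

View pics/w1.png

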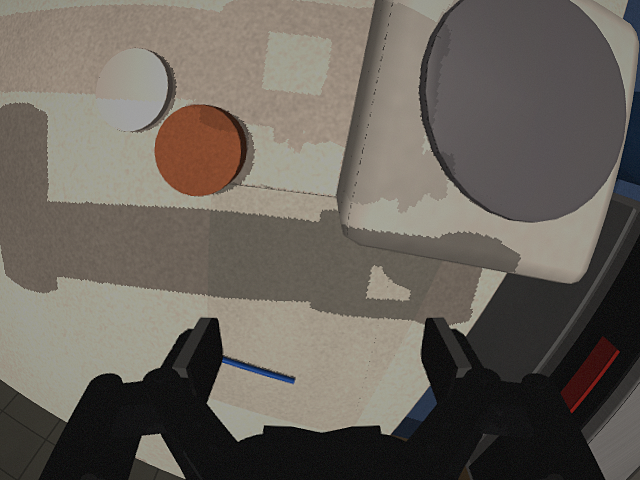

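```bash
python3 -m creep '[{"grip":0.4,"tx":2.85,"ty":3.65,"tz":0,"twist":0},{"grip":0.4,"tx":2.85,"ty":3.65,"tz":0,"twist":0},{"grip":0.4,"tx":2.85,"ty":3.65,"tz":0,"twist":0},{"grip":0.4,"tx":2.85,"ty":3.65,"tz":0,"twist":0},{"grip":0.4,"tx":2.85,"ty":3.65,"tz":0,"twist":0},{"grip":0.4,"tx":2.85,"ty":3.65,"tz":0,"twist":0},{"grip":0.4,"tx":2.85,"ty":3.65,"tz":0,"twist":0},{"grip":0.4,"tx":2.85,"ty":3.65,"tz":0,"twist":0},{"grip":0.4,"tx":2.85,"ty":3.65,"tz":0,"twist":0},{"grip":0.4,"tx":2.85,"ty":3.65,"tz":0,"twist":0}]' 20 && python3 -m creep '[{"grip":0.4,"tx":0,"ty":0,"tz":0,"twist":0},{"grip":0.4,"tx":0,"ty":0,"tz":0,"twist":0}]'
```

```text
clock: 1.15
eef_pos: [550.7, -199.2, 231.0]
ee_rot: [-1.385, 0.881, -0.881]
contact_force: [0.8, -1.3, 0.2]
gripper_width: 33.9
clock: 1.35
eef_pos: [550.2, -200.1, 230.8]
ee_rot: [-1.386, 0.88, -0.879]
contact_force: [0.3, -0.1, 0.2]
gripper_width: 34.0
```

```bash
python3 -c "
from h import *
im,s=snap('wrist','w2');print(s['eef_pos'],wproj([550,-201,144],s),wproj([636,-150,123],s),wproj([552,-185,107],s),wproj(s['eef_pos'],s))"
```

```text
[ 550.16372689 -200.05246857  230.78059333] [322.80218912 254.17208391] [308.39604781 101.03052399] [304.44196682 226.06119464] [321.54320577 321.00379302]
```

View pics/w2.png

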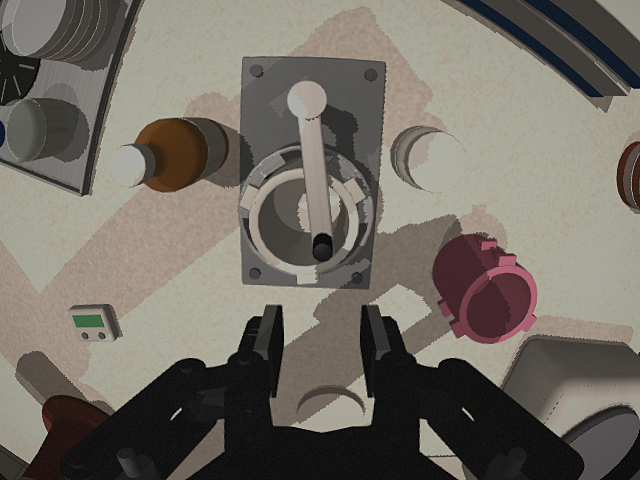

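```bash
python3 -m creep '[{"grip":0.4,"tx":0,"ty":0,"tz":-3,"twist":0},{"grip":0.4,"tx":0,"ty":0,"tz":-3,"twist":0},{"grip":0.4,"tx":0,"ty":0,"tz":-2.5,"twist":0},{"grip":0.4,"tx":0,"ty":0,"tz":-2,"twist":0},{"grip":0.4,"tx":0,"ty":0,"tz":0,"twist":0}]'
python3 - <<'E'
import numpy as np
p=np.array([636.5,-149.7]);q=None
for i,a in enumerate(np.radians(np.append(np.arange(209.3,290,7.5),[292]))):
    k=p+100*np.array([np.cos(a),np.sin(a)])
    if q is not None: print(i,np.degrees(a).round(1),((k-q)/10).round(2))
    q=k
E
```

```text
clock: 1.9
eef_pos: [546.7, -201.3, 122.3]
ee_rot: [-1.385, 0.889, -0.877]
contact_force: [-0.9, 0.8, -0.2]
gripper_width: 34.1
1 216.8 [ 0.71 -1.1 ]
2 224.3 [ 0.85 -0.99]
3 231.8 [ 0.97 -0.87]
4 239.3 [ 1.08 -0.74]
5 246.8 [ 1.17 -0.59]
6 254.3 [ 1.23 -0.44]
7 261.8 [ 1.28 -0.27]
8 269.3 [ 1.3 -0.1]
9 276.8 [1.31 0.07]
10 284.3 [1.29 0.24]
11 292.0 [1.28 0.42]
```

```bash
python3 -m creep '[{"grip":0.4,"tx":0.8,"ty":-1.1,"tz":0.3,"twist":0.131},{"grip":0.4,"tx":0.9,"ty":-1.0,"tz":0,"twist":0.131},{"grip":0.4,"tx":1.0,"ty":-0.87,"tz":0,"twist":0.131},{"grip":0.4,"tx":1.1,"ty":-0.74,"tz":0,"twist":0.131},{"grip":0.4,"tx":1.17,"ty":-0.59,"tz":0,"twist":0.131}]'
python3 -m creep '[{"grip":0.4,"tx":1.23,"ty":-0.44,"tz":0,"twist":0.131},{"grip":0.4,"tx":1.28,"ty":-0.27,"tz":0,"twist":0.131},{"grip":0.4,"tx":1.3,"ty":-0.1,"tz":0,"twist":0.131},{"grip":0.4,"tx":1.31,"ty":0.07,"tz":0,"twist":0.131},{"grip":0.4,"tx":1.29,"ty":0.24,"tz":0,"twist":0.131},{"grip":0.4,"tx":1.28,"ty":0.42,"tz":0,"twist":0.131},{"grip":0.4,"tx":0,"ty":0,"tz":0,"twist":0}]'
```

```text
clock: 2.4
eef_pos: [599.9, -245.7, 131.0]
ee_rot: [-1.539, 0.371, -0.373]
contact_force: [-0.1, 1.0, 0.5]
gripper_width: 34.2
clock: 3.1
eef_pos: [677.6, -245.8, 130.9]
ee_rot: [-1.559, -0.243, 0.24]
contact_force: [-0.4, 0.1, -0.5]
gripper_width: 34.3
```

```bash
python3 -m creep '[{"grip":0.4,"tx":0,"ty":0,"tz":3,"twist":0},{"grip":0.4,"tx":0,"ty":0,"tz":4,"twist":0},{"grip":0.4,"tx":0,"ty":0,"tz":3.5,"twist":0},{"grip":0.4,"tx":-2.6,"ty":1.35,"tz":0,"twist":-0.14},{"grip":0.4,"tx":-2.6,"ty":1.35,"tz":0,"twist":-0.14},{"grip":0.4,"tx":-2.6,"ty":1.35,"tz":0,"twist":-0.14},{"grip":0.4,"tx":-2.6,"ty":1.35,"tz":0,"twist":-0.14},{"grip":0.4,"tx":-2.6,"ty":1.35,"tz":0,"twist":-0.14},{"grip":0.4,"tx":-2.6,"ty":1.35,"tz":0,"twist":-0.14},{"grip":0.4,"tx":0,"ty":0,"tz":0,"twist":0}]'
python3 -m creep '[{"grip":0.4,"tx":0,"ty":0,"tz":0,"twist":0},{"grip":0.4,"tx":0,"ty":0,"tz":0,"twist":0}]'
python3 -c "
from h import *
im,s=snap('wrist','w3');print(s['eef_pos'],s['joints'],wproj([552.5,-184.2,107],s),wproj([636,-150,123],s),wproj([519.6,-165.2,107],s))
cv2.imwrite('pics/w3c.png',cv2.resize(im[40:340,170:570],None,fx=2,fy=2))"
```

```text
clock: 4.1
eef_pos: [517.9, -163.3, 234.9]
ee_rot: [-1.53, 0.42, -0.421]
contact_force: [0.7, 0.0, -0.2]
gripper_width: 34.0
clock: 4.3
eef_pos: [521.1, -164.7, 235.1]
ee_rot: [-1.531, 0.416, -0.419]
contact_force: [0.6, 0.1, -0.2]
gripper_width: 34.1
[ 521.08177639 -164.73748948  235.14876585] [-4.42323967e-01 -1.38693753e-01  1.79202823e+00 -1.39028051e-04
  1.48660252e+00  9.05420458e-02] [369.30038337 235.85539843] [450.66557511 146.30203685] [319.91550085 236.25437143]
```

View pics/w3c.png

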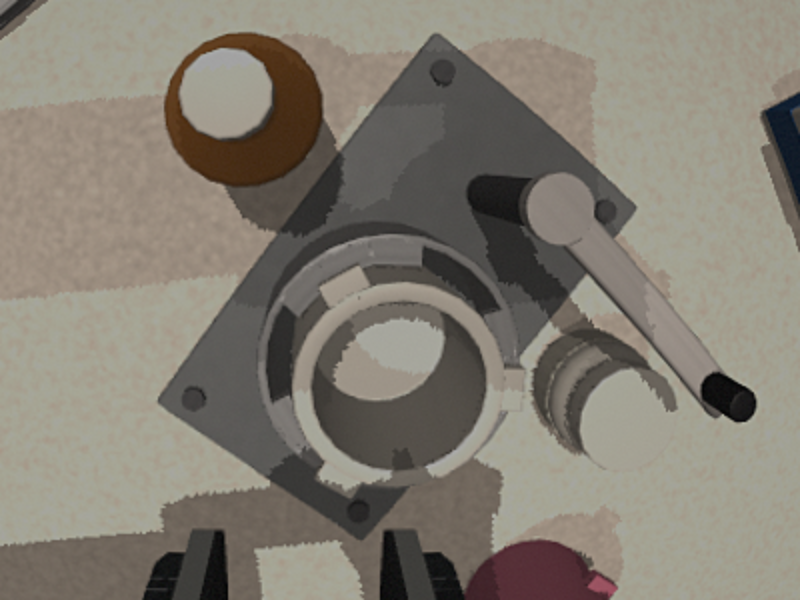

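Run:
```python
from h import *
s=state();P=lambda u,v,z:wz(170+u/2,40+v/2,z,s)
A=lambda a,b:(np.linalg.norm((a-b)[:2]).round(1),np.degrees(np.arctan2(*(a-b)[1::-1])).round(1))
L=P(399,380,107);piv=P(562,208,123);kn=P(742,402,144);print(L,piv,kn,"arm",A(kn,piv),"post",A(piv,L))
for u,v in[(335,280),(356,268),(524,370),(523,408),(345,280)]: print("tab",A(P(u,v,107),L))
for u,v in[(422,255),(498,312),(268,380),(297,300)]: print("gapedge",A(P(u,v,76),L))
```

```text
[ 554.91361829 -179.88890862  107.        ] [ 636.9431471  -148.41453099  123.        ] [ 667.50915618 -241.81345357  144.        ] arm (np.float64(98.3), np.float64(-71.9)) post (np.float64(87.9), np.float64(21.0))
tab (np.float64(45.8), np.float64(92.5))
tab (np.float64(46.2), np.float64(81.4))
tab (np.float64(49.7), np.float64(-25.5))
tab (np.float64(51.8), np.float64(-43.1))
tab (np.float64(43.9), np.float64(88.5))
gapedge (np.float64(46.0), np.float64(44.3))
gapedge (np.float64(50.3), np.float64(-5.8))
gapedge (np.float64(52.4), np.float64(159.7))
gapedge (np.float64(46.5), np.float64(116.8))
```

```bash
python3 -m creep '[{"grip":0.4,"tx":0.07,"ty":0.37,"tz":-3,"twist":-0.05},{"grip":0.4,"tx":0,"ty":0,"tz":-3,"twist":0},{"grip":0.4,"tx":0,"ty":0,"tz":-3,"twist":0},{"grip":0.4,"tx":0,"ty":0,"tz":-2.0,"twist":0},{"grip":0.4,"tx":0,"ty":0,"tz":-1.5,"twist":0},{"grip":0.4,"tx":0,"ty":0,"tz":-1.2,"twist":0},{"grip":0.4,"tx":0,"ty":0,"tz":-0.9,"twist":0},{"grip":0.4,"tx":0,"ty":0,"tz":-0.6,"twist":0},{"grip":0.4,"tx":0,"ty":0,"tz":0,"twist":0},{"grip":0.4,"tx":0,"ty":0,"tz":0,"twist":0}]'
python3 -c "
from h import *
im,s=snap('wrist','w4');print(s['eef_pos'],s['contact_force'])
cv2.imwrite('pics/w4c.png',im[60:480,120:560])"
```

```text
clock: 5.35
eef_pos: [521.7, -160.3, 83.0]
ee_rot: [-1.522, 0.455, -0.457]
contact_force: [0.4, -0.4, -0.1]
gripper_width: 34.4
[ 521.74841636 -160.33361983   82.98579554] [ 0.40793938 -0.38853895 -0.13740675]
```

View pics/w4c.png

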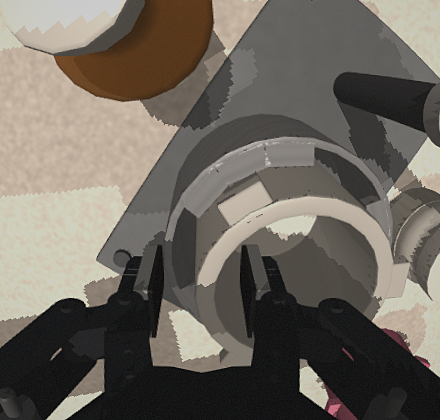

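```bash
python3 -m creep '[{"grip":0,"tx":0,"ty":0,"tz":0,"twist":0},{"grip":0,"tx":0,"ty":0,"tz":0,"twist":0},{"grip":0,"tx":0,"ty":0,"tz":0,"twist":0},{"grip":0,"tx":0,"ty":0,"tz":0,"twist":0},{"grip":0,"tx":0,"ty":0,"tz":0,"twist":0},{"grip":0,"tx":0,"ty":0,"tz":0,"twist":0}]' 90
python3 - <<'E'
import numpy as np
from h import state
s=state();print(s['eef_pos'],s['torque'])
c=np.array([553.3,-182.2]);p=np.array(s['eef_pos'][:2]);r=p-c;a=np.arctan2(r[1],r[0]);print(np.linalg.norm(r),np.degrees(a))
q=38*np.array([np.cos(a),np.sin(a)])
for i in range(1,11):
    b=a+i*np.radians(5.5);n=38*np.array([np.cos(b),np.sin(b)]);print(((n-q)/10).round(2));q=n
E
```

```text
clock: 6.0
eef_pos: [522.0, -161.0, 83.1]
ee_rot: [-1.524, 0.454, -0.458]
contact_force: [1.3, -5.9, 1.6]
gripper_width: 6.6
[ 521.95130536 -161.03721435   83.12064713] [-0.99802856 -0.31266259 -0.20111338]
37.82332815053362 145.97761560575347
[-0.19 -0.31]
[-0.16 -0.33]
[-0.13 -0.34]
[-0.09 -0.35]
[-0.06 -0.36]
[-0.02 -0.36]
[ 0.01 -0.36]
[ 0.05 -0.36]
[ 0.08 -0.36]
[ 0.11 -0.35]
```

```bash
python3 -m creep '[{"grip":0,"tx":-0.19,"ty":-0.31,"tz":0,"twist":0.096},{"grip":0,"tx":-0.16,"ty":-0.33,"tz":0,"twist":0.096},{"grip":0,"tx":-0.13,"ty":-0.34,"tz":0,"twist":0.096},{"grip":0,"tx":-0.09,"ty":-0.35,"tz":0,"twist":0.096},{"grip":0,"tx":-0.06,"ty":-0.36,"tz":0,"twist":0.096}]'
python3 -m creep '[{"grip":0,"tx":-0.02,"ty":-0.36,"tz":0,"twist":0.096},{"grip":0,"tx":0.01,"ty":-0.36,"tz":0,"twist":0.096},{"grip":0,"tx":0.05,"ty":-0.36,"tz":0,"twist":0.096},{"grip":0,"tx":0.08,"ty":-0.36,"tz":0,"twist":0.096},{"grip":0,"tx":0.11,"ty":-0.35,"tz":0,"twist":0.096},{"grip":0,"tx":0,"ty":0,"tz":0,"twist":0},{"grip":0,"tx":0,"ty":0,"tz":0,"twist":0}]'
python3 -c "
from h import *
im,s=snap('wrist','w5');print(s['eef_pos'],s['contact_force'],s['torque'])
cv2.imwrite('pics/w5c.png',im[60:480,120:560])"
```

```text
clock: 6.5
eef_pos: [515.6, -177.5, 82.4]
ee_rot: [-1.57, 0.076, -0.08]
contact_force: [4.4, -4.4, -1.4]
gripper_width: 6.5
clock: 7.2
eef_pos: [517.9, -195.6, 82.4]
ee_rot: [-1.552, -0.298, 0.295]
contact_force: [3.5, -4.0, -1.1]
gripper_width: 6.1
[ 517.90421289 -195.57424997   82.38052673] [ 3.46629866 -4.01769535 -1.10642563] [-0.98726466 -0.67745061 -0.14962732]
```

View pics/w5c.png

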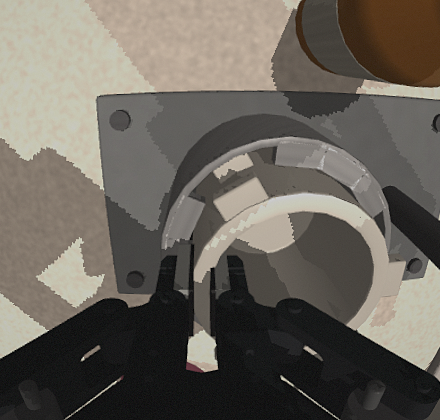

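```bash
python3 -m creep '[{"grip":0,"tx":0,"ty":0,"tz":0.3,"twist":0},{"grip":0,"tx":0,"ty":0,"tz":0.3,"twist":0},{"grip":0,"tx":0,"ty":0,"tz":0.4,"twist":0},{"grip":0,"tx":0,"ty":0,"tz":0,"twist":0}]'
python3 -c "
from h import *
im,s=snap('wrist','w6');print(s['eef_pos'],s['contact_force'],s['torque'])"
```

```text
clock: 7.65
eef_pos: [517.4, -195.1, 91.5]
ee_rot: [-1.551, -0.297, 0.296]
contact_force: [2.9, -4.5, -4.2]
gripper_width: 6.0
[ 517.39481997 -195.06972605   91.45556884] [ 2.93041667 -4.52793129 -4.15676832] [-1.08873365 -0.72183768 -0.21933493]
```

Run:
```python
from h import *
a=cv2.imread("pics/w5.png",0);b=cv2.imread("pics/w6.png",0)
p=np.float32([[358,257],[340,270],[400,258],[470,262],[430,220],[240,180],[420,290],[500,330],[345,225]]).reshape(-1,1,2)
q,st,e=cv2.calcOpticalFlowPyrLK(a,b,p,None,winSize=(21,21))
print(np.c_[p[:,0],q[:,0]-p[:,0],st].round(1))
```

```text
[[ 3.58e+02  2.57e+02  2.20e+00 -1.10e+00  1.00e+00]
 [ 3.40e+02  2.70e+02  3.00e-01 -4.00e-01  1.00e+00]
 [ 4.00e+02  2.58e+02  1.40e+00 -4.00e-01  1.00e+00]
 [ 4.70e+02  2.62e+02 -3.90e+00 -1.70e+00  1.00e+00]
 [ 4.30e+02  2.20e+02 -4.10e+00 -4.30e+00  1.00e+00]
 [ 2.40e+02  1.80e+02  3.50e+00 -1.00e+00  1.00e+00]
 [ 4.20e+02  2.90e+02 -9.00e-01 -1.00e+00  1.00e+00]
 [ 5.00e+02  3.30e+02 -3.00e-01 -2.00e-01  1.00e+00]
 [ 3.45e+02  2.25e+02 -2.20e+00 -1.80e+00  1.00e+00]]
```

```bash
python3 -m creep '[{"grip":0,"tx":0,"ty":0,"tz":0.5,"twist":0},{"grip":0,"tx":0,"ty":0,"tz":0.5,"twist":0},{"grip":0,"tx":0,"ty":0,"tz":0.5,"twist":0},{"grip":0,"tx":0,"ty":0,"tz":0.5,"twist":0},{"grip":0,"tx":0,"ty":0,"tz":0,"twist":0}]'
python3 -c "
from h import *
im,s=snap('wrist','w7');print(s['eef_pos'],s['contact_force'],s['torque'])
cv2.imwrite('pics/w7c.png',im[60:480,120:560])"
```

```text
clock: 8.2
eef_pos: [517.1, -194.8, 110.9]
ee_rot: [-1.55, -0.297, 0.296]
contact_force: [3.3, -4.1, -5.2]
gripper_width: 6.5
[ 517.10805678 -194.80846075  110.86659   ] [ 3.34608749 -4.11528481 -5.22559085] [-1.01703841 -0.74409933 -0.21678994]
```

View pics/w7c.png

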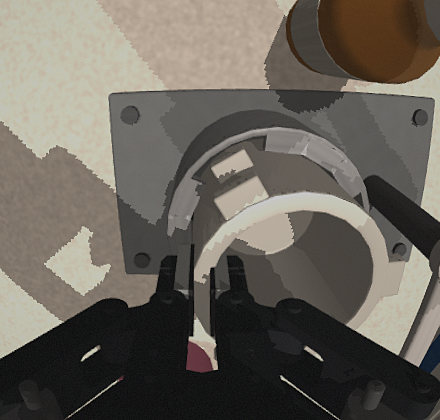

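```bash
python3 -m creep '[{"grip":0,"tx":0,"ty":0,"tz":0.8,"twist":0},{"grip":0,"tx":0,"ty":0,"tz":0.9,"twist":0},{"grip":0,"tx":0,"ty":0,"tz":0.9,"twist":0},{"grip":0,"tx":0,"ty":0,"tz":0.9,"twist":0},{"grip":0,"tx":0,"ty":0,"tz":0.9,"twist":0},{"grip":0,"tx":0,"ty":0,"tz":0.9,"twist":0},{"grip":0,"tx":0,"ty":0,"tz":0,"twist":0}]'
python3 -m creep '[{"grip":0,"tx":0,"ty":0,"tz":1.5,"twist":0},{"grip":0,"tx":0,"ty":0,"tz":2,"twist":0},{"grip":0,"tx":0,"ty":0,"tz":2,"twist":0},{"grip":0,"tx":0,"ty":0,"tz":2,"twist":0},{"grip":0,"tx":0,"ty":0,"tz":1.5,"twist":0},{"grip":0,"tx":0,"ty":0,"tz":0.7,"twist":0},{"grip":0,"tx":0,"ty":0,"tz":0,"twist":0},{"grip":0,"tx":0,"ty":0,"tz":0,"twist":0}]'
python3 -c "
from h import *
im,s=snap('wrist','w8');print(s['eef_pos'],s['contact_force'],s['torque'],s['joints'])
snap('scene','s8');snap('top','t8')
a=cv2.imread('pics/s8.png')[120:400,150:500];b=cv2.imread('pics/t8.png')[160:340,120:460]
b=cv2.resize(b,(350,185));w=cv2.resize(im[60:480,120:560],(440,420));o=np.zeros((465,790,3),np.uint8);o[:280,:350]=a;o[280:465,:350]=b;o[:420,350:]=w;cv2.imwrite('pics/m8.png',o)"
```

```text
clock: 8.95
eef_pos: [517.8, -194.7, 167.0]
ee_rot: [-1.551, -0.298, 0.296]
contact_force: [0.4, 0.0, -1.9]
gripper_width: 6.5
clock: 9.75
eef_pos: [516.9, -194.7, 261.4]
ee_rot: [-1.549, -0.296, 0.297]
contact_force: [0.6, 0.9, -2.4]
gripper_width: 6.2
[ 516.86098818 -194.69170086  261.37817503] [ 0.57736329  0.85429324 -2.38703045] [-0.00190324  0.10071057 -0.0153892 ] [-4.95023537e-01 -1.36276526e-01  1.74633965e+00  5.58734242e-05
  1.53310344e+00 -8.73024641e-01]
```

View pics/m8.png

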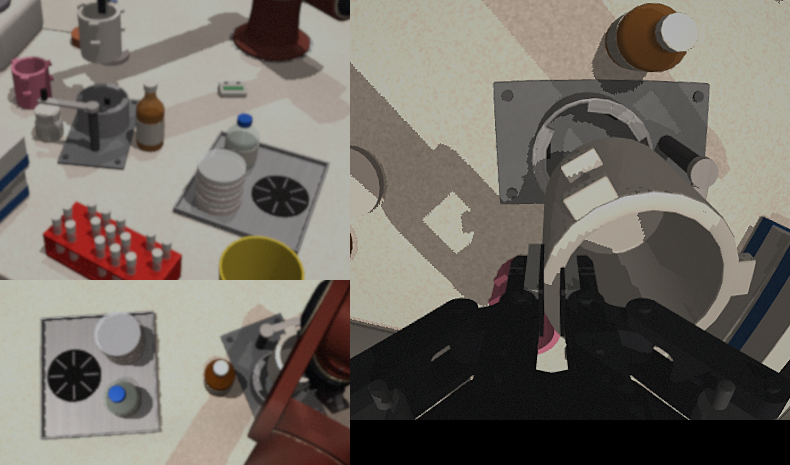

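```bash
python3 - <<'E'
from h import *
for n,cam,r in[("top0","top",(160,223,225,285)),("scene0","scene",(395,465,290,345))]:
    im=cv2.imread(f"pics/{n}.png");x0,x1,y0,y1=r;m=(im[y0:y1,x0:x1].max(2)<70).astype(np.uint8)
    m=cv2.morphologyEx(m,cv2.MORPH_CLOSE,np.ones((7,7)))
    c=max(cv2.findContours(m,0,2)[0],key=cv2.contourArea);w=np.array([onz(cam,x0+u,y0+v,8)[:2] for u,v in c[:,0]]).astype(np.float32)
    print(n,cv2.minEnclosingCircle(w),cv2.contourArea(c))
E
python3 -m creep '[{"grip":0,"tx":0.12,"ty":2,"tz":0,"twist":0},{"grip":0,"tx":0.12,"ty":3,"tz":0,"twist":0},{"grip":0,"tx":0.12,"ty":4,"tz":0,"twist":0},{"grip":0,"tx":0.12,"ty":4,"tz":0,"twist":0},{"grip":0,"tx":0.12,"ty":4,"tz":0,"twist":0},{"grip":0,"tx":0.12,"ty":4,"tz":0,"twist":0},{"grip":0,"tx":0.12,"ty":4,"tz":0,"twist":0},{"grip":0,"tx":0.12,"ty":4,"tz":0,"twist":0},{"grip":0,"tx":0.12,"ty":4,"tz":0,"twist":0},{"grip":0,"tx":0.12,"ty":4,"tz":0,"twist":0}]'
python3 -m creep '[{"grip":0,"tx":0,"ty":3,"tz":0,"twist":0},{"grip":0,"tx":0,"ty":1.7,"tz":0,"twist":0},{"grip":0,"tx":0,"ty":0,"tz":0,"twist":0},{"grip":0,"tx":0,"ty":0,"tz":0,"twist":0},{"grip":0,"tx":0,"ty":0,"tz":0,"twist":0}]'
```

```text
top0 ((564.045654296875, 259.2771911621094), 78.37835693359375) 2347.5
scene0 ((569.1268310546875, 239.0253448486328), 55.52774429321289) 1751.0
clock: 10.9
eef_pos: [528.7, 176.7, 261.4]
ee_rot: [-1.55, -0.296, 0.298]
contact_force: [0.4, -0.4, -2.0]
gripper_width: 6.2
clock: 11.4
eef_pos: [529.4, 220.9, 262.1]
ee_rot: [-1.551, -0.295, 0.296]
contact_force: [-0.5, -0.4, -2.1]
gripper_width: 6.4
```

```bash
python3 -m creep '[{"grip":0,"tx":0.2,"ty":0.3,"tz":-2,"twist":0},{"grip":0,"tx":0,"ty":0,"tz":-3,"twist":0},{"grip":0,"tx":0,"ty":0,"tz":-3,"twist":0},{"grip":0,"tx":0,"ty":0,"tz":-3,"twist":0},{"grip":0,"tx":0,"ty":0,"tz":-2,"twist":0},{"grip":0,"tx":0,"ty":0,"tz":-1.5,"twist":0},{"grip":0,"tx":0,"ty":0,"tz":-1,"twist":0},{"grip":0,"tx":0,"ty":0,"tz":-0.5,"twist":0},{"grip":0,"tx":0,"ty":0,"tz":0,"twist":0},{"grip":0,"tx":0,"ty":0,"tz":0,"twist":0}]'
python3 -c "
from h import *
im,s=snap('wrist','w9');print(s['eef_pos'],s['contact_force'],s['torque'])
snap('scene','s9');a=cv2.resize(cv2.imread('pics/s9.png')[190:350,310:500],None,fx=2,fy=2)
o=np.zeros((420,790,3),np.uint8);o[:320,:350]=a[:,:350];o[:,350:]=im[60:480,120:560];cv2.imwrite('pics/m9.png',o)"
```

```text
clock: 12.4
eef_pos: [532.1, 225.2, 103.5]
ee_rot: [-1.55, -0.298, 0.295]
contact_force: [0.3, 0.3, -1.7]
gripper_width: 6.2
[532.09005467 225.21901464 103.5128692 ] [ 0.2747508   0.29456266 -1.6882684 ] [-0.00790441  0.02465746 -0.05828007]
```

View pics/m9.png

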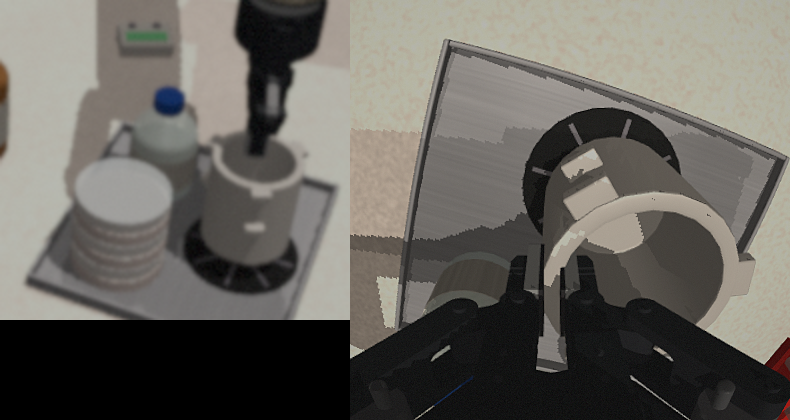

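```bash
python3 -m creep '[{"grip":0,"tx":0,"ty":0,"tz":-0.8,"twist":0},{"grip":0,"tx":0,"ty":0,"tz":-0.6,"twist":0},{"grip":0,"tx":0,"ty":0,"tz":-0.4,"twist":0},{"grip":0,"tx":0,"ty":0,"tz":-0.2,"twist":0},{"grip":0,"tx":0,"ty":0,"tz":0,"twist":0},{"grip":0,"tx":0,"ty":0,"tz":0,"twist":0}]'
for i in 1 2 ; do python3 -m creep '[{"grip":0,"tx":0,"ty":0,"tz":-0.1,"twist":0},{"grip":0,"tx":0,"ty":0,"tz":-0.1,"twist":0},{"grip":0,"tx":0,"ty":0,"tz":0,"twist":0}]'|egrep 'pos|cont'; done
```

```text
clock: 13.1
eef_pos: [531.3, 225.1, 82.3]
ee_rot: [-1.55, -0.297, 0.297]
contact_force: [0.9, 1.5, -1.7]
gripper_width: 6.3
eef_pos: [531.4, 225.1, 80.5]
contact_force: [0.4, 0.8, -1.3]
eef_pos: [531.9, 225.5, 80.4]
contact_force: [-3.8, -0.0, 8.0]
```

```bash
python3 -m creep '[{"grip":0,"tx":0,"ty":0,"tz":0.1,"twist":0},{"grip":0,"tx":0,"ty":0,"tz":0,"twist":0}]'|egrep 'pos|cont'
python3 -m creep '[{"grip":0.15,"tx":0,"ty":0,"tz":0,"twist":0},{"grip":0.25,"tx":0,"ty":0,"tz":0,"twist":0},{"grip":0.35,"tx":0,"ty":0,"tz":0,"twist":0},{"grip":0.35,"tx":0,"ty":0,"tz":0,"twist":0},{"grip":0.35,"tx":0,"ty":0,"tz":0,"twist":0}]' 20
python3 -m creep '[{"grip":0.35,"tx":0,"ty":0,"tz":0.5,"twist":0},{"grip":0.35,"tx":0,"ty":0,"tz":1,"twist":0},{"grip":0.35,"tx":0,"ty":0,"tz":2,"twist":0},{"grip":0.35,"tx":0,"ty":0,"tz":3,"twist":0},{"grip":0.35,"tx":0,"ty":0,"tz":4,"twist":0},{"grip":0.35,"tx":0,"ty":0,"tz":4,"twist":0},{"grip":0.35,"tx":-3,"ty":0,"tz":2,"twist":0},{"grip":0.35,"tx":-3,"ty":0,"tz":0,"twist":0},{"grip":0.35,"tx":-2,"ty":0,"tz":0,"twist":0},{"grip":0.35,"tx":0,"ty":0,"tz":0,"twist":0}]'
python3 -c "
from h import *
im,s=snap('wrist','w10');print(s['eef_pos'],s['contact_force'])
snap('scene','s10');a=cv2.resize(cv2.imread('pics/s10.png')[190:350,310:500],None,fx=2,fy=2);b=cv2.imread('pics/s10.png')[150:310,150:500]
o=np.zeros((480,790,3),np.uint8);o[:320,:350]=a[:,:350];o[320:,:350]=b;o[:420,350:]=im[0:420,100:540];cv2.imwrite('pics/m10.png',o)"
```

```text
eef_pos: [531.8, 225.4, 80.4]
contact_force: [-1.9, 0.6, 5.3]
clock: 14.4
eef_pos: [531.2, 225.0, 79.1]
ee_rot: [-1.55, -0.296, 0.297]
contact_force: [-0.0, -0.3, 0.7]
gripper_width: 29.7
clock: 15.4
eef_pos: [450.0, 225.3, 245.8]
ee_rot: [-1.55, -0.299, 0.296]
contact_force: [1.2, -0.1, 0.3]
gripper_width: 30.1
[449.97314211 225.34722501 245.80851356] [ 1.17925212 -0.09555211  0.30136095]
```

View pics/m10.png

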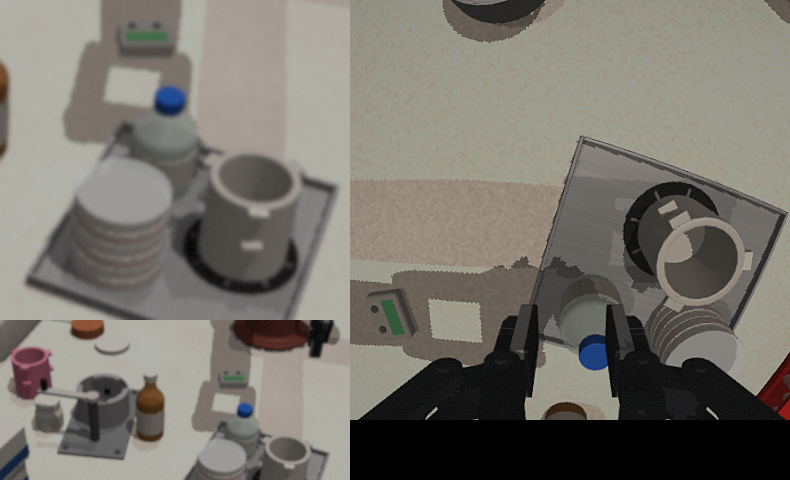

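```bash
python3 -c "
from station import *
print(state()['clock']);print(sign_off())"
```

```text
15.5
the job is handed in; nothing more can be done
None
```

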